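# Fit the red lamp module in its bayonet socket

## Task

Fit the red signal-lamp module in the socket on top of the drill press's control box: find the notches with its two lugs, press it down against the spring and turn it clockwise about a quarter turn to its stop, so that it locks when you let it up and stays there upright on its own. Press no harder than the spring needs, do not wrench it against the socket or its stop, and leave the amber module and the mug as they are.

Things in the scene. Friction and masses are not known exactly. Their poses are not given: they have to be found in the camera images.
- red_module: the red signal-lamp module to fit, loose, standing upright on the worktop, 76 mm high, 85 to 170 g. Origin: centre of its underside, z up its axis. From below: black spigot 44 mm across, chamfered at the foot, up to 16 mm; black collar 62 mm across from 16 to 26 mm, its flat underside is the shoulder (under it a soft foam ring that gives no resistance); ribbed red lens above
- red_grip (a point): on the red module's axis, 50 mm above its underside, in the middle of the upper lens: the lens is a cylinder 50 mm across from 26 to 68 mm up, with a low dome above; grip it across, any way round. Axes as the module's
- red_lug (a point): middle of one of the red module's two equal, opposite bayonet lugs, which stand out of the spigot along the module's own +x and -x to 27.5 mm from its axis: each 10 mm wide, from 4.5 to 8.5 mm above the underside. White ticks on the collar stand over the lugs
- amber_module: a spare module of the same make with an amber lens, standing on the worktop; not to be used or moved. Origin: centre of its underside
- control_box: grey steel control box 110 x 150 x 75 mm (x, y, z), fixed, push buttons on its front (-x) face, cable on its right; the round black lamp socket (69 mm across) stands on the middle of its top. Origin: centre of its underside. The socket was clamped on by hand: its notches lie on a line up to 23 degrees either side of the box's x axis, different each time; white ticks on socket side and rim mark them
- socket_mouth (a point): centre of the socket's mouth, level with the rim, 115 mm above the worktop; axes as the box's, not the notches'. At the mouth a lip 5 mm thick with a 47 mm hole; two opposite notches 13 mm wide in it let the lugs through. The module's underside is 4.5 mm below the mouth when its lugs stand on the lip beside the notches, 6 mm when they are in the notches and the spigot meets the sprung plate
- socket_bottom (a point): on the socket's axis 16 mm below the mouth: the module's underside is here when pressed right down, shoulder on the rim (solid). The plate resists with 4 N at first touch, 11 N here. The lugs are clear under the lip from 13.5 mm on; there the module turns, clockwise from above only, 80 degrees (7 more or less with play in the notches) to a solid stop. The socket itself does not turn
- socket_home (a point): on the socket's axis 11.5 mm below the mouth: the module's underside is here when locked. Near the stop (last 10 degrees) the spring lifts the lugs 2 mm into pockets under the lip when the module is let up; let up earlier, it stays 13.5 mm below the mouth, not locked
- mug: white pottery mug, about 110 mm across and 106 mm high, standing behind the box. Origin: centre of its underside
There are look-alikes about, which are no part of the job. Leave any blue or purple look-alike of the red_module alone.

How it is judged:
By the outcome, as a careful person would: the job done as asked, in the order asked, and still so for the second after the job is handed in, with the robot touching nothing.
It also fails if it takes over 64 s, if anything falls off the work surface, if the arm or the gripper's body presses on something with over 40 N, if the wrist force passes 120 N, or if a joint passes its speed limit or range.

## Robot

A 6-joint arm with a two-finger parallel gripper is mounted at the origin on a cart in front of the work surface, level with it; the furniture and walls round the work are solid. World frame = base frame: x ahead of the robot, y to its left, z up, the work surface at z = 0. Lengths are in mm, angles in rad, forces in N, time in s.
With the tool pointing down it reaches from about 325 to 1000 mm from the base axis. Payload 5.1 kg.
Tool frame: the origin (TCP) lies between the finger pads; the fingertips stand 22 mm ahead of it and the grasp point (between the pads) lies 3 mm ahead of it; z points along the fingers, y is the line along which they close (so a half turn about z gives the same grasp; the last joint's range is limited). The gripper opens to 85 mm and grips with 20 to 120 N. Pads are 22 mm wide; open, the fingers measure 114 mm over their backs; the gripper's body (76 mm by 85 mm) begins 54 mm behind the grasp point. The pads swing forward as they close: fully open they stand 13 mm farther back than shut.
Start: joints at [1.048, 0.124, 1.65, -0, 1.367, -0.083], TCP at [276.761, 588.122, 253.322] pointing down, gripper open.
Joint ranges: [-2.61, 2.61], [-1.02, 2.33], [0.03, 2.71], [-1.35, 4.49], [0.32, 2.68], [-2.91, 2.91]. Speed limits (rad/s): [2.57, 2.57, 3.14, 3.14, 3.14, 3.14].

## Interface

Orientations are given as a rotation vector (axis times angle).
In Python, from plant import sensors, capture, order gives the robot as it stands. The module is installed in compiled form; this text tells all that it offers.
- The arm moves only by the tool carry_out, never from a script. Its argument "rows" is a list that holds one entry, the list of rows, each a list of 5 numbers: the opening, from -1 (shut) to 1 (fully open), then the shift along the tool's x, y, z in m, then the turn about the tool's z in degrees. A call has exactly 10 rows; each row is the pose to reach, as a shift and turn from the pose commanded when the call began, along the tool's axes at that moment; what a row does not reach only later rows make up. A row lasts 1/12 s, in which the tool goes at most 41.7 mm and 7.16 degrees, less where a joint would pass 70% of its speed; a pose out of reach is approached as far as the arm can. A call with a gripper value outside its range is refused whole. The fingers move at their own pace and stop on an object; "grip_force" is the grip in N (left out, the last holds). Time passes only in rows, so rows that repeat a pose let the fingers close, or fill a call up. It gives the time, the measured TCP pose, the force, the opening and the grip force at its end, in the units of the state.
- sensors.state(): the state, without advancing time (a new reading comes with each control period).
- capture(name): name is "side" or "top" or "wrist"; returns a dict with "pixels" (420x560x3 uint8, red, green, blue), "range_z" (420x560 float32, mm along the optical axis (not along the pixel's ray), 0 where there is no reading), "fx", "fy", "cx", "cy" (pixels), "world_from_camera" (4x4, takes a point from camera to world coordinates). Camera axes: x right, y down, z forward; pixel columns grow to the right and rows downward; lengths in mm; the calibration is good to about 2 mm. A picture is of the moment at which its call begins.
- order.sign_off(): hands the job in; it is judged then, once.
The state is a dict: "time": time; "q": joint angles; "joint_velocities": joint speeds; "tau": joint torques, N m; "tcp_pos": TCP position; "tcp_rot": TCP orientation; "force": force on the tool from outside, world axes, zero at the start; "torque": the same for the moment, N m; "width": opening from 0.0 (shut) to 1.0 (fully open); "finger_force": force on a finger pad.
Only numpy, scipy, OpenCV 4.12 (cv2) and the standard library are available. Lean on these libraries where they do the work, as an engineer would, in place of code of your own. Each camera call takes 0.05 s, during which the arm holds its last target. There are 200 camera calls.

## Working session

There is one attempt and no reset: what is moved stays moved. The work goes in short steps, Python scripts to look and compute and a tool call to move; the robot and the scene stay as the last step left them, time stands still between calls to the robot, and variables do not carry over. Pictures are saved under pics/ and viewed, at most 10 in all, crops included, and the job is handed in when it is done.

Besides the shell and the picture viewer there is one more tool, called after ">>>" in YAML: its name, and indented under it one key for each argument. carry_out: Moves the arm, as the interface text tells. Its arguments: {"type":"object","properties":{"rows":{"type":"array"},"grip_force":{"type":"number"}},"required":["rows"]}

```bash
mkdir -p pics
cat > h.py <<'E'
import numpy as np,cv2
from plant import sensors,capture,order
def cap(n,save=None):
    c=capture(n)
    if save: cv2.imwrite('pics/'+save,c['pixels'][:,:,::-1])
    return c
def world(c):
    h,w=c['range_z'].shape; u,v=np.meshgrid(np.arange(w),np.arange(h)); z=c['range_z']
    P=np.stack([(u-c['cx'])/c['fx']*z,(v-c['cy'])/c['fy']*z,z],-1)
    T=np.array(c['world_from_camera']); return P@T[:3,:3].T+T[:3,3]
def redmask(c,lo=(0,120,60),hi=(6,255,255)):
    hsv=cv2.cvtColor(c['pixels'],cv2.COLOR_RGB2HSV)
    return (cv2.inRange(hsv,lo,hi)|cv2.inRange(hsv,(172,120,60),(180,255,255)))>0
def show(s):
    print({k:np.round(s[k],3).tolist() for k in ('time','q','tcp_pos','tcp_rot','force','torque','width','finger_force')})
E
python3 - <<'E'
from h import *
show(sensors.state())
a=cap('top');b=cap('side')
cv2.imwrite('pics/a.png',a['pixels'][:,:,::-1]);cv2.imwrite('pics/b.png',b['pixels'][:,:,::-1])
np.savez('a.npz',**a);np.savez('b.npz',**b)
for c in (a,b): print(np.round(c['world_from_camera'],2).tolist(),c['fx'])
E
```

```text
{'time': 0.0, 'q': [1.048, 0.124, 1.652, 0.0, 1.367, -0.083], 'tcp_pos': [276.477, 587.667, 252.105], 'tcp_rot': [-0.685, -3.065, 0.003], 'force': [0.192, 0.154, 0.072], 'torque': [0.004, 0.026, 0.031], 'width': 1.005, 'finger_force': 0.0}
[[0.0, -1.0, 0.07, 502.94], [-1.0, -0.0, -0.01, 18.05], [0.01, -0.07, -1.0, 984.0], [0.0, 0.0, 0.0, 1.0]] 424.8485340320545
[[0.44, 0.64, -0.63, 1142.94], [0.9, -0.32, 0.3, -236.53], [-0.01, -0.7, -0.72, 711.76], [0.0, 0.0, 0.0, 1.0]] 420.52508992501083
```

View pics/a.png

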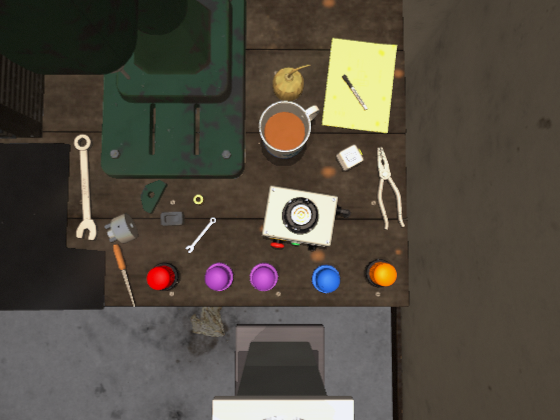

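View pics/b.png

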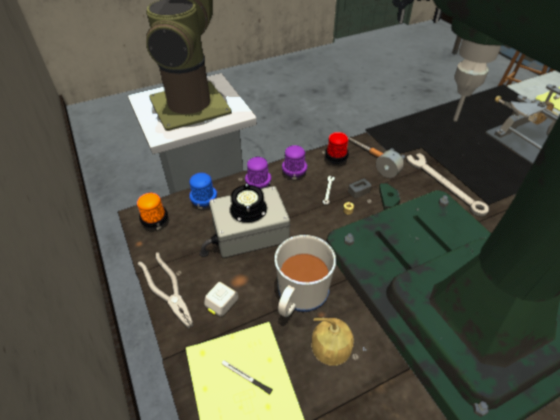

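The top view shows the red module at about px (161,278), the socket at (300,215) on the box, amber at (383,273), and the purple and blue look-alikes at (218,277), (264,277) and (326,279). The mug is at (285,130). The side view agrees.

Run:
```python
from h import *
for n in 'ab':
    c=dict(np.load(n+'.npz')); W=world(c)
    m=redmask(c); k,l,st,ce=cv2.connectedComponentsWithStats(m.astype(np.uint8))
    for i in range(1,k):
        if st[i,4]>80:
            P=W[l==i]; P=P[np.isfinite(P).all(1)]
            print(n,ce[i].round(),st[i,4],'med',np.median(P,0).round(1),'lo',np.percentile(P,3,axis=0).round(1),'hi',np.percentile(P,97,axis=0).round(1))
            t=P[P[:,2]>60]; 
            if len(t): print('  top',len(t),t.mean(0).round(1),(t.min(0)).round(1),t.max(0).round(1))
    # socket rim
    R=(abs(W[...,2]-115)<6)&(W[...,0]>300)&(W[...,0]<480)&(abs(W[...,1])<110)
    P=W[R]; hull=P[:,:2].astype(np.float32)
    print('rim',len(P),P.mean(0).round(1),cv2.minEnclosingCircle(hull))
    # box top
    R=(abs(W[...,2]-75)<6)&(W[...,0]>280)&(W[...,0]<480)&(abs(W[...,1])<120); P=W[R]
    print('box',len(P),cv2.minAreaRect(P[:,:2].astype(np.float32)))
a=dict(np.load('a.npz'))
p=a['pixels'][:,:,::-1]
cv2.imwrite('pics/c.png',np.hstack([cv2.resize(p[175:255,260:345],None,fx=4.5,fy=4.5,interpolation=3),cv2.resize(p[238:318,120:205],None,fx=4.5,fy=4.5,interpolation=3)]))
```

```text
a [160. 277.] 572 med [427.9 262.9  72.6] lo [404.6 243.    0.9] hi [448.9 306.1  77.4]
  top 448 [426.4 264.4  77.2] [402.5  18.1  60.2] [502.9 291.4 984. ]
rim 0 [nan nan nan] ((0.0, 0.0), 0.0)
box 798 ((423.45941162109375, -25.058013916015625), (185.86058044433594, 48.827396392822266), 88.51065826416016)
b [338. 144.] 479 med [439.9 257.9  61. ] lo [405.4 241.7  15.2] hi [451.  295.9  77.5]
  top 245 [436.7 259.   74.9] [ 407.8 -236.5   60. ] [1142.9  288.2  711.8]
rim 0 [nan nan nan] ((0.0, 0.0), 0.0)
box 492 ((426.0517883300781, -0.18569183349609375), (239.6342010498047, 50.26988220214844), 89.13258361816406)<stdin>:14: RuntimeWarning: Mean of empty slice.
  ret = um.true_divide(
```

View pics/c.png

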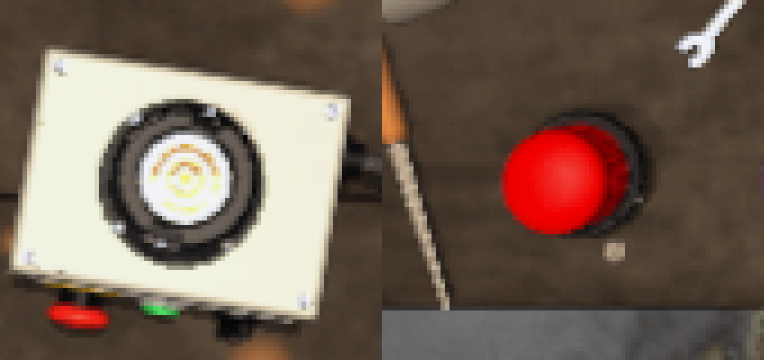

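The crop shows the box top turned about 7°, with white ticks on the socket rim. The red module's collar ticks aren't clear yet. I'll measure the socket, then bring the wrist camera over.

Run:
```python
from h import *
from scipy.spatial.transform import Rotation as Ro
for n in 'ab':
    c=dict(np.load(n+'.npz')); W=world(c)
    R=(abs(W[...,2]-115)<5)&(W[...,0]>480)&(W[...,0]<680)&(W[...,1]<90)&(W[...,1]>-130); P=W[R]
    print('rim',len(P),P.mean(0).round(1),cv2.minEnclosingCircle(P[:,:2].astype(np.float32)))
    R=(abs(W[...,2]-75)<5)&(W[...,0]>480)&(W[...,0]<680)&(W[...,1]<90)&(W[...,1]>-130); P=W[R]
    print('box',cv2.minAreaRect(P[:,:2].astype(np.float32)))
s=sensors.state();R=Ro.from_rotvec(s['tcp_rot']).as_matrix();print(R.round(3))
print('to red, tool mm',R.T@(np.array([430,262,250])-s['tcp_pos']))
w=cap('wrist');T=np.array(w['world_from_camera']);print('cam in tool',(R.T@(T[:3,3]-s['tcp_pos'])).round(1),(R.T@T[:3,:3]).round(3).tolist(),w['fx'])
```

```text
rim 301 [561.5 -34.8 113.5] ((560.8789672851562, -34.85546875), 33.89277267456055)
box ((560.0811157226562, -34.35005187988281), (149.68460083007812, 109.44607543945312), 80.78397369384766)
rim 399 [559.  -35.3 113.6] ((560.4097900390625, -34.095096588134766), 36.116573333740234)
box ((561.6299438476562, -36.413414001464844), (149.69921875, 110.98385620117188), 81.1138916015625)
[[-0.905  0.426 -0.001]
 [ 0.426  0.905 -0.002]
 [ 0.    -0.002 -1.   ]]
to red, tool mm [-277.53793546 -229.34406307    2.56603659]
cam in tool [  76.6    0.3 -121.3] [[0.0, -0.954, -0.301], [1.0, -0.0, 0.001], [-0.001, -0.301, 0.954]] 332.5391642875621
```

>>> carry_out:
  rows:
    - [[1,-0.03,-0.025,0,0],[1,-0.06,-0.05,0,0],[1,-0.09,-0.075,0,0],[1,-0.12,-0.1,0,0],[1,-0.15,-0.125,0,0],[1,-0.18,-0.15,0,0],[1,-0.21,-0.175,0,0],[1,-0.24,-0.2,0,0],[1,-0.277,-0.229,0,0],[1,-0.277,-0.229,0,0]]

```text
time: 0.98
tcp_pos: [431.7, 258.4, 253.2]
tcp_rot: [0.694, 3.063, -0.003]
force: [0.2, 1.0, -0.6]
width: 1.002
finger_force: 0.0
```

Run:
```python
from h import *
show(sensors.state())
w=cap('wrist','w1.png');np.savez('w1.npz',**w)
W=world(w);m=redmask(w);P=W[m];print(np.median(P,0))
t=P[(P[:,2]>30)&(P[:,2]<85)];print(cv2.minEnclosingCircle(t[:,:2].astype(np.float32)))
```

```text
{'time': 0.983, 'q': [0.434, -0.207, 1.971, -0.002, 1.378, -0.691], 'tcp_pos': [431.742, 258.415, 253.155], 'tcp_rot': [0.694, 3.063, -0.003], 'force': [0.156, 1.044, -0.636], 'torque': [0.003, -0.014, 0.016], 'width': 1.002, 'finger_force': 0.0}
[423.11657645 268.62516907  74.42928983]
((456.2794189453125, 146.30389404296875), 149.90847778320312)
```

View pics/w1.png

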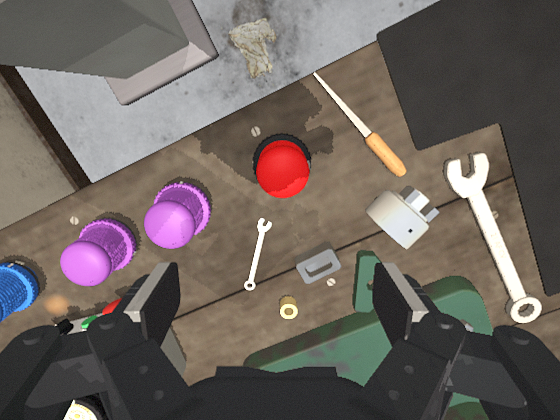

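The wrist view shows the red module at (283,165) with its collar behind it. The purple modules are at (170,220) and (90,260).

```bash
cat >> h.py <<'E'
from scipy.optimize import least_squares
def lens(c,lo=30,hi=66,near=None,rad=80):
    W=world(c);m=redmask(c)&(W[...,2]>lo)&(W[...,2]<hi)
    k,l,st,ce=cv2.connectedComponentsWithStats(m.astype(np.uint8))
    if near is not None: m&=np.hypot(W[...,0]-near[0],W[...,1]-near[1])<rad
    P=W[m][:,:2]
    f=lambda p:np.hypot(P[:,0]-p[0],P[:,1]-p[1])-25
    r=least_squares(f,P.mean(0),loss='soft_l1'); return r.x,len(P),np.abs(r.fun).mean()
E
python3 - <<'E'
from h import *
w=dict(np.load('w1.npz'))
print(lens(w,near=(428,264)))
for n in 'ab': print(lens(dict(np.load(n+'.npz')),near=(428,264)))
W=world(w)
m=redmask(w)&(W[...,2]>72)&(np.hypot(W[...,0]-428,W[...,1]-264)<60);P=W[m];print('top',P.mean(0),np.ptp(P,0))
m=(abs(W[...,2]-26)<4)&(np.hypot(W[...,0]-428,W[...,1]-264)<60);P=W[m];print('collar',len(P),cv2.minEnclosingCircle(P[:,:2].astype(np.float32)))
p=w['pixels'][:,:,::-1];cv2.imwrite('pics/w1c.png',cv2.resize(p[115:215,220:345],None,fx=6,fy=6,interpolation=2))
E
```

```text
(array([426.69342509, 267.63109975]), 179, np.float64(0.10915103903875661))
(array([425.30380541, 267.83131131]), 88, np.float64(0.2891975484343996))
(array([424.94741536, 266.81208404]), 216, np.float64(1.0746030909721818))
top [425.2349725  267.73123968  76.37363774] [ 51.25004131  80.67371553 213.33164619]
collar 581 ((425.96142578125, 267.8161315917969), 31.38370132446289)
```

View pics/w1c.png

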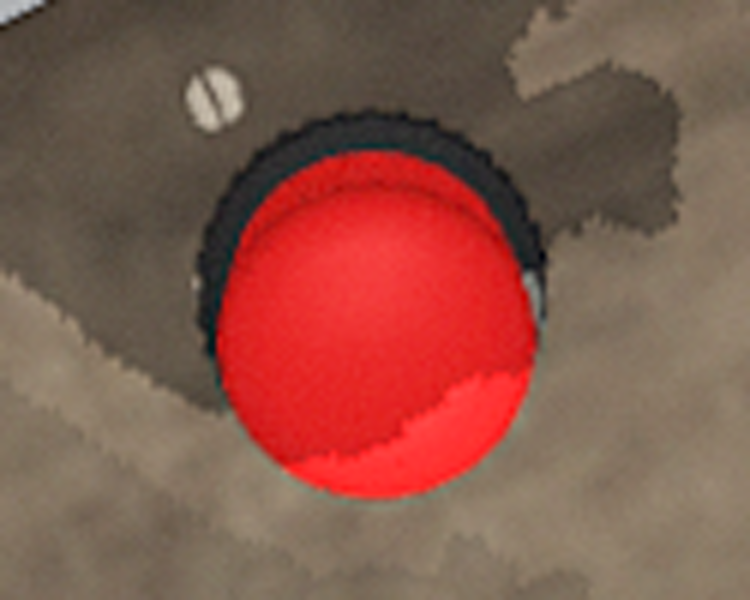

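A white tick is visible at the collar's right edge, crop (533,293), and maybe the opposite one at (195,285). Next I'll compute the lug angle and the socket's tick angles.

```bash
cat >> h.py <<'E'
def ray(c,u,v,z):
    T=np.array(c['world_from_camera']);d=T[:3,:3]@np.array([(u-c['cx'])/c['fx'],(v-c['cy'])/c['fy'],1]);o=T[:3,3]
    return o+d*(z-o[2])/d[2]
def whites(c,cen,z,r0,r1,vmin=110,smax=60):
    """bright unsaturated blobs in ring r0..r1 about cen at plane z -> angle, radius"""
    hsv=cv2.cvtColor(c['pixels'],cv2.COLOR_RGB2HSV)
    h,w=hsv.shape[:2];out=np.zeros((h,w),np.uint8)
    for v in range(h):
        for u in range(w):
            if hsv[v,u,2]>vmin and hsv[v,u,1]<smax:
                p=ray(c,u,v,z);r=np.hypot(*(p[:2]-cen))
                if r0<r<r1: out[v,u]=1
    k,l,st,ce=cv2.connectedComponentsWithStats(out)
    for i in range(1,k):
        wt=(l==i)*hsv[...,2].astype(float);vv,uu=np.nonzero(l==i);ww=wt[vv,uu]
        u0,v0=(uu*ww).sum()/ww.sum(),(vv*ww).sum()/ww.sum();p=ray(c,u0,v0,z)[:2]-cen
        print('px',round(u0,1),round(v0,1),'n',st[i,4],'ang',np.degrees(np.arctan2(p[1],p[0])).round(1),'r',np.hypot(*p).round(1))
E
python3 - <<'E'
from h import *
w=dict(np.load('w1.npz'));a=dict(np.load('a.npz'))
print('mod');whites(w,np.array([426.2,267.7]),25,26,33,90,70)
c=np.array([426.2,267.7])
for uv in [(308.8,163.8),(252.5,162.5)]:
    d=ray(w,*uv,25)[:2]-c;print(np.degrees(np.arctan2(d[1],d[0])),np.hypot(*d))
print('sock');whites(a,np.array([560.8,-34.7]),115,26,38,110,60)
E
```

```text
mod
px 268.5 135.0 n 2 ang 178.6 r 32.7
px 263.0 138.0 n 1 ang -170.0 r 32.9
px 299.0 138.0 n 1 ang 120.2 r 32.4
px 252.0 154.0 n 1 ang -133.7 r 32.5
px 251.0 157.0 n 3 ang -127.8 r 32.7
px 311.0 156.0 n 1 ang 78.8 r 32.4
px 311.5 161.9 n 10 ang 67.5 r 32.2
px 251.5 164.4 n 16 ang -113.7 r 31.7
px 309.3 166.3 n 21 ang 58.7 r 30.0
px 253.0 174.0 n 5 ang -94.9 r 32.3
63.85725570994256 29.289120693655775
-117.51129644719316 30.552004089328264
sock
px 310.5 206.3 n 107 ang -50.4 r 24.5
px 286.5 224.5 n 2 ang 126.0 r 37.5
px 293.0 228.0 n 1 ang 149.5 r 33.8
px 295.4 228.7 n 3 ang 158.2 r 33.0
```

>>> carry_out:
  rows:
    - [[1,0.005,0.003,0.03,0],[1,0.005,0.003,0.06,0],[1,0.005,0.003,0.09,0],[1,0.005,0.003,0.1,0],[1,0.005,0.003,0.1,0],[1,0.005,0.003,0.1,0],[1,0.005,0.003,0.1,0],[1,0.005,0.003,0.1,0],[1,0.005,0.003,0.1,0],[1,0.005,0.003,0.1,0]]

```text
time: 1.87
tcp_pos: [427.3, 268.2, 154.8]
tcp_rot: [0.685, 3.064, 0.002]
force: [0.3, 0.1, 0.0]
width: 0.999
finger_force: 0.0
```

Run:
```python
from h import *
from scipy.spatial.transform import Rotation as Ro
s=sensors.state();show(s)
w=cap('wrist','w2.png');np.savez('w2.npz',**w)
print(lens(w,near=(426,268)))
R=Ro.from_rotvec(s['tcp_rot']).as_matrix();print(R.T@(np.array([426.2,267.7,53])-s['tcp_pos']))
```

```text
{'time': 1.867, 'q': [0.454, -0.119, 2.065, 0.0, 1.193, -0.677], 'tcp_pos': [427.346, 268.215, 154.756], 'tcp_rot': [0.685, 3.064, 0.002], 'force': [0.31, 0.097, 0.041], 'torque': [0.014, 0.015, 0.013], 'width': 0.999, 'finger_force': 0.0}
(array([426.64586069, 267.64049547]), 612, np.float64(0.1679579440573427))
[  0.96850451  -1.14587462 101.75284615]
```

View pics/w2.png

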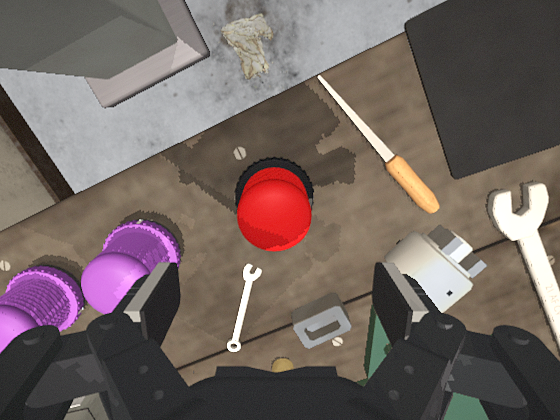

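The red module is centred between the fingers, at (274,210). Descend and grip.

Run:
```python
from h import *
w=dict(np.load('w2.npz'));c=np.array([426.4,267.7]);whites(w,c,26,27,32.5,100,60)
p=w['pixels'][:,:,::-1];cv2.imwrite('pics/w2c.png',cv2.resize(p[145:255,225:325],None,fx=5.4,fy=5.4,interpolation=2))
```

```text
px 234.0 189.0 n 1 ang -128.9 r 31.8
px 233.0 192.0 n 1 ang -124.4 r 32.2
px 234.0 197.1 n 5 ang -117.0 r 31.2
px 313.0 195.0 n 1 ang 69.7 r 30.9
px 310.0 200.0 n 8 ang 61.9 r 28.6
px 313.0 198.5 n 2 ang 64.4 r 30.9
px 310.0 203.5 n 2 ang 56.1 r 29.0
px 313.0 204.0 n 1 ang 56.1 r 31.4
px 312.0 210.1 n 3 ang 46.9 r 32.0
```

View pics/w2c.png

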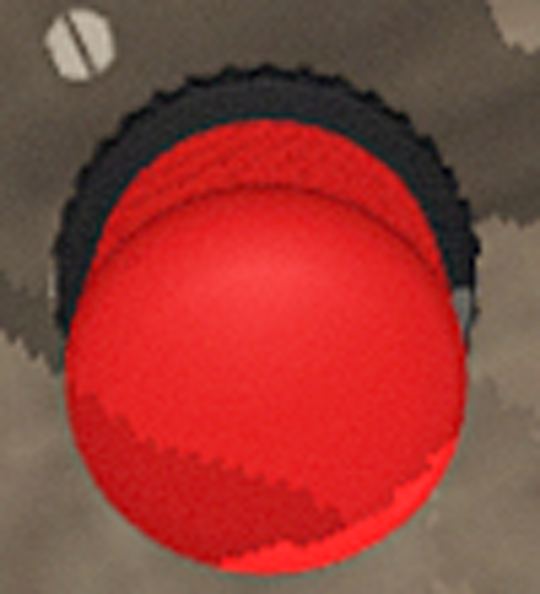

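>>> carry_out:
  rows:
    - [[1,0.001,-0.001,0.03,0],[1,0.001,-0.001,0.06,0],[1,0.001,-0.001,0.085,0],[1,0.001,-0.001,0.101,0],[1,0.001,-0.001,0.101,0],[1,0.001,-0.001,0.101,0],[0,0.001,-0.001,0.101,0],[0,0.001,-0.001,0.101,0],[0,0.001,-0.001,0.101,0],[0,0.001,-0.001,0.101,0]]
  grip_force: 50

```text
time: 2.75
tcp_pos: [426.8, 268.0, 54.4]
tcp_rot: [0.685, 3.063, 0.004]
force: [-0.3, -1.0, 4.6]
width: 0.574
finger_force: 51.7
```

>>> carry_out:
  rows:
    - [[-0.5,0,0,0,0],[-0.5,0,0,0,0],[-0.5,0,0,0,0],[-0.5,0,0,0,0],[-0.5,0,0,0,0],[-0.5,0,0,0,0],[-0.5,0,0,0,0],[-0.5,0,0,0,0],[-0.5,0,0,0,0],[-0.5,0,0,0,0]]
  grip_force: 50

```text
time: 3.58
tcp_pos: [426.7, 268.0, 54.3]
tcp_rot: [0.685, 3.063, 0.003]
force: [-0.5, 0.1, 6.2]
width: 0.573
finger_force: 51.8
```

Gripped: opening 0.573 × 85 ≈ 49 mm, which fits the 50 mm lens. The lugs lie about 2° clockwise of the tool y line. Lift.

>>> carry_out:
  rows:
    - [[-0.5,0,0,-0.01,0],[-0.5,0,0,-0.035,0],[-0.5,0,0,-0.065,0],[-0.5,0,0,-0.095,0],[-0.5,0,0,-0.125,6],[-0.5,0,0,-0.155,12],[-0.5,0,0,-0.18,18],[-0.5,0,0,-0.19,24],[-0.5,0,0,-0.19,30],[-0.5,0,0,-0.19,30]]

```text
time: 4.42
tcp_pos: [425.5, 267.5, 244.1]
tcp_rot: [1.457, 2.782, 0.003]
force: [-0.7, -1.1, -1.3]
width: 0.569
finger_force: 51.9
```

Run:
```python
from h import *
from scipy.spatial.transform import Rotation as Ro
s=sensors.state();show(s)
R=Ro.from_rotvec(s['tcp_rot']).as_matrix();print('yaw',np.degrees(np.arctan2(R[1,0],R[0,0])));print(R.T@(np.array([538,-101,243])-s['tcp_pos']))
```

```text
{'time': 4.417, 'q': [0.454, -0.205, 1.984, 0.0, 1.359, -0.152], 'tcp_pos': [425.507, 267.455, 244.055], 'tcp_rot': [1.457, 2.782, 0.003], 'force': [-0.72, -1.082, -1.317], 'torque': [0.014, 0.021, 0.023], 'width': 0.569, 'finger_force': 51.916}
yaw 124.70775946294599
[-366.94663199 -117.32108941    0.88116625]
```

>>> carry_out:
  rows:
    - [[-0.5,-0.03,-0.01,0,5],[-0.5,-0.065,-0.021,0,11],[-0.5,-0.1,-0.032,0,17],[-0.5,-0.14,-0.045,0,23],[-0.5,-0.18,-0.057,0,29],[-0.5,-0.22,-0.07,0,35],[-0.5,-0.26,-0.083,0,41],[-0.5,-0.3,-0.096,0,47],[-0.5,-0.34,-0.108,0,53],[-0.5,-0.367,-0.117,0,54]]

```text
time: 5.25
tcp_pos: [538.5, -103.8, 241.5]
tcp_rot: [-2.563, -1.816, 0.002]
force: [0.7, 0.0, -1.8]
width: 0.571
finger_force: 51.9
```

>>> carry_out:
  rows:
    - [[-0.5,0,0,0,0],[-0.5,0,0,0,0],[-0.5,0,0,0,0],[-0.5,0,0,0,0],[-0.5,0,0,0,0],[-0.5,0,0,0,0],[-0.5,0,0,0,0],[-0.5,0,0,0,0],[-0.5,0,0,0,0],[-0.5,0,0,0,0]]

```text
time: 6.08
tcp_pos: [538.7, -100.6, 242.4]
tcp_rot: [2.56, 1.82, 0.0]
force: [-0.5, 0.0, -1.3]
width: 0.572
finger_force: 52.0
```

Run:
```python
from h import *
s=sensors.state();show(s)
w=cap('wrist','w3.png');np.savez('w3.npz',**w)
W=world(w);R=(abs(W[...,2]-115)<4)&(np.hypot(W[...,0]-561,W[...,1]+35)<45);P=W[R]
print('rim',len(P),P.mean(0),cv2.minEnclosingCircle(P[:,:2].astype(np.float32)))
```

```text
{'time': 6.083, 'q': [-0.283, -0.095, 1.89, -0.0, 1.346, 0.052], 'tcp_pos': [538.715, -100.586, 242.398], 'tcp_rot': [2.56, 1.82, 0.0], 'force': [-0.511, 0.05, -1.254], 'torque': [0.025, -0.012, -0.04], 'width': 0.572, 'finger_force': 52.004}
rim 2323 [560.61570551 -33.49209969 114.94026743] ((560.2495727539062, -34.35562515258789), 34.180484771728516)
```

View pics/w3.png

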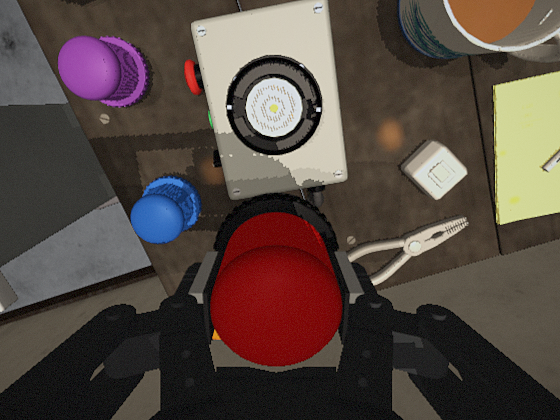

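The wrist view shows the socket at (273,105), with ticks at about (230,107) and (319,105) and the held module below. I'll measure the ticks.

Run:
```python
from h import *
w=dict(np.load('w3.npz'));c=np.array([560.4,-34.4]);
W=world(w);R=(abs(W[...,2]-115)<1.5)&(np.hypot(W[...,0]-561,W[...,1]+35)<45);P=W[R][:,:2].astype(np.float32)
hull=cv2.convexHull(P)[:,0];r=least_squares(lambda p:np.hypot(*(hull-p[:2]).T)-p[2],[560,-34,34]);print(r.x,np.abs(r.fun).max())
whites(w,c,115,24,34.8,120,60)
p=w['pixels'][:,:,::-1];a=cv2.resize(p[45:165,215:335],None,fx=3.3,fy=3.3,interpolation=2);b=cv2.resize(p[185:305,195:350],None,fx=2.55,fy=3.3,interpolation=2)
cv2.imwrite('pics/w3c.png',np.hstack([a,b]))
```

```text
[560.30117566 -34.33965108  34.00138474] 0.1891211082369395
px 301.3 65.7 n 5 ang 36.6 r 34.5
px 234.0 78.2 n 4 ang 124.4 r 34.4
px 231.0 82.0 n 1 ang 129.9 r 34.8
px 230.0 84.0 n 1 ang 132.4 r 34.8
px 227.0 92.5 n 2 ang 142.6 r 34.7
px 226.0 98.4 n 4 ang 149.4 r 34.5
px 264.7 139.0 n 200 ang -125.8 r 22.7
px 318.0 109.2 n 24 ang -20.1 r 32.1
px 321.0 115.0 n 1 ang -26.8 r 34.7
px 320.0 118.6 n 2 ang -31.1 r 34.6
px 319.0 122.6 n 2 ang -35.8 r 34.7
px 318.0 125.0 n 1 ang -38.9 r 34.6
```

View pics/w3c.png

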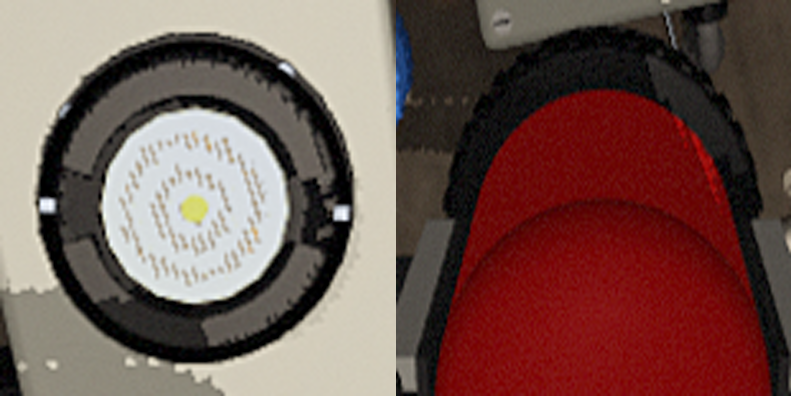

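Ticks at (229,107) and (318,109.5) give a notch line at about −20.5°, with the lugs now at about −21°, well within the play. Move over the mouth, stopping 5 mm above.

>>> carry_out:
  rows:
    - [[-0.5,0.02,0,0,-0.5],[-0.5,0.045,-0.001,0,-0.5],[-0.5,0.0695,-0.0015,0,-0.5],[-0.5,0.0695,-0.0015,0.02,-0.5],[-0.5,0.0695,-0.0015,0.04,-0.5],[-0.5,0.0695,-0.0015,0.06,-0.5],[-0.5,0.0695,-0.0015,0.068,-0.5],[-0.5,0.0695,-0.0015,0.068,-0.5],[-0.5,0.0695,-0.0015,0.068,-0.5],[-0.5,0.0695,-0.0015,0.068,-0.5]]

```text
time: 6.97
tcp_pos: [561.0, -34.9, 175.9]
tcp_rot: [2.552, 1.83, 0.003]
force: [-0.3, 0.4, 0.1]
width: 0.573
finger_force: 52.0
```

>>> carry_out:
  rows:
    - [[-0.5,0,0,0,0],[-0.5,0,0,0,0],[-0.5,0,0,0,0],[-0.5,0,0,0,0],[-0.5,0,0,0,0],[-0.5,0,0,0,0],[-0.5,0,0,0,0],[-0.5,0,0,0,0],[-0.5,0,0,0,0],[-0.5,0,0,0,0]]

```text
time: 7.8
tcp_pos: [560.1, -34.6, 174.3]
tcp_rot: [-2.553, -1.831, 0.0]
force: [0.0, 0.9, -1.2]
width: 0.572
finger_force: 52.0
```

Run:
```python
from h import *
from scipy.spatial.transform import Rotation as Ro
s=sensors.state();show(s)
R=Ro.from_rotvec(s['tcp_rot']).as_matrix();print('yaw',np.degrees(np.arctan2(R[1,0],R[0,0])));print(R.T@(np.array([560.3,-34.35,168])-s['tcp_pos']))
w=cap('side','s1.png')
print(lens(w,lo=135,hi=175,near=(560,-35)))
W=world(w);m=redmask(w)&(np.hypot(W[...,0]-560,W[...,1]+35)<60)&(W[...,2]>110);P=W[m];print(len(P),np.percentile(P,[2,98],axis=0))
```

```text
{'time': 7.8, 'q': [-0.157, -0.008, 1.925, 0.0, 1.225, 0.169], 'tcp_pos': [560.138, -34.643, 174.291], 'tcp_rot': [-2.553, -1.831, 0.0], 'force': [0.041, 0.921, -1.217], 'torque': [-0.043, -0.049, -0.009], 'width': 0.572, 'finger_force': 52.015}
yaw 71.30338483679579
[0.32960996 0.05956754 6.29049767]
(array([559.72090278, -35.09521412]), 158, np.float64(0.683896601014802))
308 [[553.89000321 -60.44128505 146.26349738]
 [595.22034199 -15.41260786 207.3121318 ]]
```

>>> carry_out:
  rows:
    - [[-0.5,0,0,0.002,0],[-0.5,0,0,0.004,0],[-0.5,0,0,0.006,0],[-0.5,0,0,0.007,0],[-0.5,0,0,0.008,0],[-0.5,0,0,0.009,0],[-0.5,0,0,0.0095,0],[-0.5,0,0,0.01,0],[-0.5,0,0,0.0105,0],[-0.5,0,0,0.0105,0]]

```text
time: 8.68
tcp_pos: [560.1, -34.7, 163.7]
tcp_rot: [-2.553, -1.831, 0.0]
force: [-0.3, -0.0, -1.2]
width: 0.573
finger_force: 52.0
```

>>> carry_out:
  rows:
    - [[-0.5,0,0,0.0004,0],[-0.5,0,0,0.0008,0],[-0.5,0,0,0.0012,0],[-0.5,0,0,0.0016,0],[-0.5,0,0,0.002,0],[-0.5,0,0,0.002,0],[-0.5,0,0,0.002,0],[-0.5,0,0,0.002,0],[-0.5,0,0,0.002,0],[-0.5,0,0,0.002,0]]

```text
time: 9.52
tcp_pos: [560.3, -34.7, 162.0]
tcp_rot: [2.553, 1.831, 0.0]
force: [-2.2, 0.1, 3.9]
width: 0.568
finger_force: 52.0
```

The force rise of about 5 N matches the spring at this depth, so the lugs are in the notches. Continue pressing.

>>> carry_out:
  rows:
    - [[-0.5,0,0,0.0005,0],[-0.5,0,0,0.001,0],[-0.5,0,0,0.0015,0],[-0.5,0,0,0.002,0],[-0.5,0,0,0.0025,0],[-0.5,0,0,0.003,0],[-0.5,0,0,0.0035,0],[-0.5,0,0,0.004,0],[-0.5,0,0,0.004,0],[-0.5,0,0,0.004,0]]

```text
time: 10.35
tcp_pos: [560.3, -34.6, 158.2]
tcp_rot: [2.553, 1.831, 0.0]
force: [-1.6, 1.7, 5.8]
width: 0.572
finger_force: 52.2
```

>>> carry_out:
  rows:
    - [[-0.5,0,0,0.0005,0],[-0.5,0,0,0.001,0],[-0.5,0,0,0.0015,0],[-0.5,0,0,0.002,0],[-0.5,0,0,0.0025,0],[-0.5,0,0,0.003,0],[-0.5,0,0,0.0035,0],[-0.5,0,0,0.0038,0],[-0.5,0,0,0.0038,0],[-0.5,0,0,0.0038,0]]

```text
time: 11.18
tcp_pos: [560.3, -34.6, 155.0]
tcp_rot: [2.553, 1.831, 0.0]
force: [-3.1, 1.2, 8.9]
width: 0.572
finger_force: 52.5
```

```bash
python3 -c "
from h import *
show(sensors.state())"
```

```text
{'time': 11.183, 'q': [-0.157, 0.012, 1.94, 0.0, 1.19, 0.169], 'tcp_pos': [560.333, -34.647, 154.99], 'tcp_rot': [2.553, 1.831, 0.0], 'force': [-3.077, 1.248, 8.942], 'torque': [0.181, 0.725, -0.007], 'width': 0.572, 'finger_force': 52.51}
```

Depth is about 14.3 mm and the force matches the spring. Start turning clockwise, with a slight sideways correction.

>>> carry_out:
  rows:
    - [[-0.5,0,-0.0002,0.0004,0],[-0.5,0,-0.0004,0.0004,0],[-0.5,0,-0.0004,0.0004,3],[-0.5,0,-0.0004,0.0004,6],[-0.5,0,-0.0004,0.0004,9],[-0.5,0,-0.0004,0.0004,12],[-0.5,0,-0.0004,0.0004,15],[-0.5,0,-0.0004,0.0004,15],[-0.5,0,-0.0004,0.0004,15],[-0.5,0,-0.0004,0.0004,15]]

```text
time: 12.02
tcp_pos: [561.1, -34.9, 155.3]
tcp_rot: [2.768, 1.481, 0.004]
force: [-1.3, -0.4, 7.9]
width: 0.571
finger_force: 52.7
```

```bash
python3 -c "
from h import *
s=sensors.state();show(s)
from scipy.spatial.transform import Rotation as Ro
R=Ro.from_rotvec(s['tcp_rot']).as_matrix();print('yaw',np.degrees(np.arctan2(R[1,0],R[0,0])))"
```

```text
{'time': 12.017, 'q': [-0.158, 0.011, 1.94, -0.0, 1.187, 0.431], 'tcp_pos': [561.102, -34.922, 155.325], 'tcp_rot': [2.768, 1.481, 0.004], 'force': [-1.278, -0.356, 7.924], 'torque': [-0.078, 0.231, -0.081], 'width': 0.571, 'finger_force': 52.685}
yaw 56.28664748697593
```

>>> carry_out:
  rows:
    - [[-0.5,0,0,0.0002,5],[-0.5,0,0,0.0002,10],[-0.5,0,0,0.0002,15],[-0.5,0,0,0.0002,20],[-0.5,0,0,0.0002,25],[-0.5,0,0,0.0002,30],[-0.5,0,0,0.0002,35],[-0.5,0,0,0.0002,40],[-0.5,0,0,0.0002,45],[-0.5,0,0,0.0002,45]]

```text
time: 12.85
tcp_pos: [560.9, -34.8, 155.0]
tcp_rot: [3.126, 0.305, 0.005]
force: [-1.9, 0.3, 9.0]
width: 0.573
finger_force: 52.8
```

```bash
python3 -c "
from h import *
s=sensors.state();show(s)
from scipy.spatial.transform import Rotation as Ro
R=Ro.from_rotvec(s['tcp_rot']).as_matrix();print('yaw',np.degrees(np.arctan2(R[1,0],R[0,0])))"
```

```text
{'time': 12.85, 'q': [-0.157, 0.011, 1.94, -0.0, 1.187, 1.219], 'tcp_pos': [560.937, -34.811, 155.037], 'tcp_rot': [3.126, 0.305, 0.005], 'force': [-1.855, 0.318, 8.969], 'torque': [0.001, 0.371, -0.077], 'width': 0.573, 'finger_force': 52.769}
yaw 11.134728554385337
```

>>> carry_out:
  rows:
    - [[-0.5,0,0,0,1],[-0.5,0,0,0,2],[-0.5,0,0,0,3],[-0.5,0,0,0,4],[-0.5,0,0,0,5],[-0.5,0,0,0,6],[-0.5,0,0,0,7],[-0.5,0,0,0,8],[-0.5,0,0,0,9],[-0.5,0,0,0,10]]

```text
time: 13.68
tcp_pos: [560.8, -34.7, 155.0]
tcp_rot: [3.141, 0.035, 0.004]
force: [-1.7, 1.4, 8.6]
width: 0.569
finger_force: 52.8
```

```bash
cat > st.py <<'E'
from h import *
s=sensors.state();show(s)
from scipy.spatial.transform import Rotation as Ro
R=Ro.from_rotvec(s['tcp_rot']).as_matrix();print('yaw',np.degrees(np.arctan2(R[1,0],R[0,0])))
E
python3 st.py
```

```text
{'time': 13.683, 'q': [-0.157, 0.011, 1.94, -0.0, 1.187, 1.391], 'tcp_pos': [560.839, -34.707, 154.991], 'tcp_rot': [3.141, 0.035, 0.004], 'force': [-1.69, 1.368, 8.593], 'torque': [0.1, 0.424, 0.055], 'width': 0.569, 'finger_force': 52.783}
yaw 1.2681367795320242
```

>>> carry_out:
  rows:
    - [[-0.5,0,0,0,1],[-0.5,0,0,0,2],[-0.5,0,0,0,3],[-0.5,0,0,0,4],[-0.5,0,0,0,5],[-0.5,0,0,0,5],[-0.5,0,0,0,5],[-0.5,0,0,0,5],[-0.5,0,0,0,5],[-0.5,0,0,0,5]]

```text
time: 14.52
tcp_pos: [560.9, -34.7, 155.0]
tcp_rot: [3.14, -0.101, 0.005]
force: [-1.1, 0.5, 8.9]
width: 0.571
finger_force: 52.8
```

```bash
python3 st.py
```

```text
{'time': 14.517, 'q': [-0.157, 0.011, 1.94, -0.0, 1.187, 1.478], 'tcp_pos': [560.887, -34.718, 155.033], 'tcp_rot': [3.14, -0.101, 0.005], 'force': [-1.071, 0.529, 8.911], 'torque': [0.142, 0.357, 0.027], 'width': 0.571, 'finger_force': 52.792}
yaw -3.7002988140019664
```

>>> carry_out:
  rows:
    - [[-0.5,0,0,0,0.5],[-0.5,0,0,0,1],[-0.5,0,0,0,1.5],[-0.5,0,0,0,2],[-0.5,0,0,0,2.5],[-0.5,0,0,0,3],[-0.5,0,0,0,3],[-0.5,0,0,0,3],[-0.5,0,0,0,3],[-0.5,0,0,0,3]]

```text
time: 15.35
tcp_pos: [560.9, -34.8, 155.0]
tcp_rot: [3.136, -0.183, 0.005]
force: [-1.6, -0.5, 8.0]
width: 0.573
finger_force: 52.8
```

```bash
python3 st.py
```

```text
{'time': 15.35, 'q': [-0.157, 0.011, 1.94, -0.0, 1.187, 1.53], 'tcp_pos': [560.91, -34.778, 155.028], 'tcp_rot': [3.136, -0.183, 0.005], 'force': [-1.648, -0.53, 8.034], 'torque': [0.053, 0.341, 0.031], 'width': 0.573, 'finger_force': 52.791}
yaw -6.693246444055048
```

>>> carry_out:
  rows:
    - [[-0.5,0,0,0,0.5],[-0.5,0,0,0,1],[-0.5,0,0,0,1.5],[-0.5,0,0,0,2],[-0.5,0,0,0,2],[-0.5,0,0,0,2],[-0.5,0,0,0,2],[-0.5,0,0,0,2],[-0.5,0,0,0,2],[-0.5,0,0,0,2]]

```text
time: 16.18
tcp_pos: [560.5, -34.6, 155.0]
tcp_rot: [3.132, -0.237, 0.003]
force: [-2.9, 0.6, 9.5]
width: 0.574
finger_force: 52.8
```

```bash
python3 st.py
```

```text
{'time': 16.183, 'q': [-0.157, 0.011, 1.94, -0.0, 1.188, 1.565], 'tcp_pos': [560.508, -34.579, 154.959], 'tcp_rot': [3.132, -0.237, 0.003], 'force': [-2.86, 0.612, 9.493], 'torque': [0.17, 0.594, 0.236], 'width': 0.574, 'finger_force': 52.847}
yaw -8.65756639268286
```

The torque has risen to 0.24 N·m after about 80°, so the stop has been touched gently. Let it up.

>>> carry_out:
  rows:
    - [[-0.5,0,0,-0.0005,0],[-0.5,0,0,-0.001,0],[-0.5,0,0,-0.0015,0],[-0.5,0,0,-0.002,0],[-0.5,0,0,-0.0025,0],[-0.5,0,0,-0.003,0],[-0.5,0,0,-0.003,0],[-0.5,0,0,-0.003,0],[-0.5,0,0,-0.003,0],[-0.5,0,0,-0.003,0]]

```text
time: 17.02
tcp_pos: [560.3, -34.6, 156.9]
tcp_rot: [3.133, -0.238, 0.002]
force: [-0.3, 0.6, 6.6]
width: 0.573
finger_force: 52.5
```

```bash
python3 st.py
```

```text
{'time': 17.017, 'q': [-0.157, 0.009, 1.939, 0.0, 1.192, 1.565], 'tcp_pos': [560.298, -34.585, 156.903], 'tcp_rot': [3.133, -0.238, 0.002], 'force': [-0.259, 0.552, 6.619], 'torque': [0.109, 0.048, 0.1], 'width': 0.573, 'finger_force': 52.532}
yaw -8.697318820813067
```

It is past 13.5 mm on the way up, so the lugs are entering the pockets. Raise a little more.

>>> carry_out:
  rows:
    - [[-0.5,0,0,-0.0003,0],[-0.5,0,0,-0.0006,0],[-0.5,0,0,-0.001,0],[-0.5,0,0,-0.001,0],[-0.5,0,0,-0.001,0],[-0.5,0,0,-0.001,0],[-0.5,0,0,-0.001,0],[-0.5,0,0,-0.001,0],[-0.5,0,0,-0.001,0],[-0.5,0,0,-0.001,0]]

```text
time: 17.85
tcp_pos: [560.2, -34.6, 157.8]
tcp_rot: [-3.132, 0.238, -0.002]
force: [1.7, 1.6, 5.8]
width: 0.577
finger_force: 52.5
```

```bash
python3 st.py
```

```text
{'time': 17.85, 'q': [-0.157, 0.008, 1.938, 0.0, 1.194, 1.565], 'tcp_pos': [560.206, -34.557, 157.775], 'tcp_rot': [-3.132, 0.238, -0.002], 'force': [1.665, 1.576, 5.761], 'torque': [0.09, -0.143, 0.133], 'width': 0.577, 'finger_force': 52.506}
yaw -8.70134075328605
```

>>> carry_out:
  rows:
    - [[-0.5,0,0,-0.0004,0],[-0.5,0,0,-0.0004,0],[0.3,0,0,-0.0004,0],[0.6,0,0,-0.0004,0],[0.9,0,0,-0.0004,0],[1,0,0,-0.0004,0],[1,0,0,-0.0004,0],[1,0,0,-0.0004,0],[1,0,0,-0.0004,0],[1,0,0,-0.0004,0]]

```text
time: 18.68
tcp_pos: [559.8, -34.6, 157.8]
tcp_rot: [3.133, -0.238, -0.0]
force: [-0.2, -0.0, -0.1]
width: 1.003
finger_force: 0.0
```

>>> carry_out:
  rows:
    - [[1,0,0,-0.005,0],[1,0,0,-0.02,0],[1,0,0,-0.04,0],[1,0,0,-0.065,0],[1,0,0,-0.09,0],[1,-0.02,0,-0.11,0],[1,-0.045,0,-0.12,0],[1,-0.07,0,-0.12,0],[1,-0.07,0,-0.12,0],[1,-0.07,0,-0.12,0]]

```text
time: 19.52
tcp_pos: [490.1, -23.8, 278.7]
tcp_rot: [3.132, -0.238, 0.003]
force: [0.5, -0.1, -0.6]
width: 0.999
finger_force: 0.0
```

```bash
python3 st.py
python3 - <<'E'
from h import *
w=cap('wrist','w5.png');a=cap('side');t=cap('top')
for c in (w,a,t): print(lens(c,lo=134,hi=164,near=(560,-35)))
for c in (w,a,t):
    W=world(c);m=redmask(c)&(np.hypot(W[...,0]-560,W[...,1]+35)<12);P=W[m];print('top z',np.percentile(P[:,2],[50,98]))
W=world(w);m=(np.hypot(W[...,0]-560,W[...,1]+35)<30.5)&(np.hypot(W[...,0]-560,W[...,1]+35)>26.5)&(W[...,2]>100)&(W[...,2]<150);print('collar z',m.sum(),np.median(W[m][:,2]))
P=W[m];A=np.c_[P[:,:2]-[560,-35],np.ones(len(P))];print(np.linalg.lstsq(A,P[:,2],rcond=None)[0])
E
```

```text
{'time': 19.517, 'q': [-0.158, -0.254, 1.967, -0.0, 1.426, 1.565], 'tcp_pos': [490.149, -23.823, 278.666], 'tcp_rot': [3.132, -0.238, 0.003], 'force': [0.455, -0.139, -0.556], 'torque': [-0.001, -0.044, -0.004], 'width': 0.999, 'finger_force': 0.0}
yaw -8.69353630398362h.py:23: RuntimeWarning: Mean of empty slice.
  r=least_squares(f,P.mean(0),loss='soft_l1'); return r.x,len(P),np.abs(r.fun).mean()
  ret = um.true_divide(
Traceback (most recent call last):
  File "h.py", line 23, in lens
    r=least_squares(f,P.mean(0),loss='soft_l1'); return r.x,len(P),np.abs(r.fun).mean()
ValueError: Initial guess is outside of provided bounds
```

View pics/w5.png

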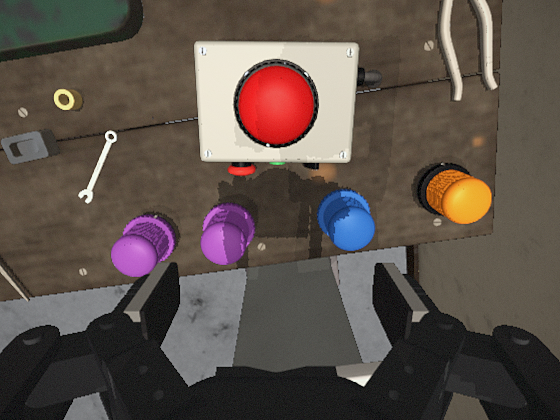

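The wrist view shows the red module seated upright in the socket at (276,104), with the amber module undisturbed. I'll check its height: locked means the dome top at 179.5 mm and the collar top at 129.5 mm.

Run:
```python
from h import *
def top(c,x,y,z0):
    W=world(c);m=redmask(c)&(np.hypot(W[...,0]-x,W[...,1]-y)<6)&(abs(W[...,2]-z0)<15);P=W[m];return len(P),np.median(P[:,2]).round(2)
print('ref on table (76)',top(dict(np.load('w1.npz')),426.4,267.7,76))
w=cap('wrist');t=cap('top');print('now',top(w,560.3,-34.5,178),top(t,560.3,-34.5,178),'ref top',top(dict(np.load('a.npz')),426,268,76))
W=world(w);r=np.hypot(W[...,0]-560.3,W[...,1]+34.5);m=(r<30)&(r>27)&(W[...,2]>118)&(W[...,2]<140);P=W[m]
A=np.c_[P[:,:2]-[560.3,-34.5],np.ones(len(P))];print('collar',len(P),np.linalg.lstsq(A,P[:,2],rcond=None)[0].round(3),np.median(P[:,2]))
m=(abs(W[...,2]-75)<4)&(r>38)&(r<50);print('boxtop',np.median(W[m][:,2]))
a=dict(np.load('a.npz'));d=cv2.absdiff(a['pixels'],t['pixels']).max(2)
for n,(u,v) in dict(amber=(383,273),mug=(285,130)).items(): print(n,(d[v-22:v+22,u-22:u+22]>40).sum())
whites(w,np.array([560.3,-34.5]),129.5,26.5,31.5,110,70)
```

```text
ref on table (76) (129, np.float64(76.69))
now (291, np.float64(180.03)) (25, np.float64(178.34)) ref top (25, np.float64(75.57))
collar 192 [ 8.00000e-03 -3.00000e-03  1.30069e+02] 130.19933058758318
boxtop 75.83245940705172
amber 640
mug 12
px 267.1 145.3 n 9 ang 157.6 r 30.5
```

The height says it is locked (179.3 mm, level). The image difference at the amber module is probably the arm's shadow, so I'll confirm that before handing in.

Run:
```python
from h import *
a=dict(np.load('a.npz'));t=cap('top')
for c in (a,t):
    hsv=cv2.cvtColor(c['pixels'],cv2.COLOR_RGB2HSV);W=world(c)
    m=(cv2.inRange(hsv,(8,150,60),(22,255,255))>0);m[:, :360]=0;m[:250]=0;m[300:]=0
    P=W[m];P=P[(P[:,2]>68)&(P[:,2]<85)];print(len(P),np.median(P,0).round(1),c['pixels'][255:290:8,383].tolist())
```

```text
374 [ 434.  -217.2   73.6] [[71, 57, 44], [210, 92, 0], [241, 201, 43], [241, 173, 7], [69, 57, 45]]
218 [ 431.9 -221.4   72.6] [[88, 71, 57], [240, 114, 0], [254, 235, 54], [254, 213, 8], [88, 72, 58]]
```

The whole picture is a bit brighter now and the amber module's profile is at the same pixels. The arm never went near it.

```bash
python3 -c "
from plant import order
print(order.sign_off())"
```

```text
the job is handed in; nothing more can be done
None
```

The red module is in the socket, pressed down, turned about 80° clockwise to its stop and let up; the cameras show it upright at locked height with the arm clear, the amber module and mug were left alone, and the job is handed in.

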